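# Shear the top oak blank off the stack into the marking jig

### The job

Slide the top, pale board sideways off the stack onto the grey bed of the marking jig beside it, without lifting it, and without shifting the two boards under it or anything else on the bench. Then press it gently home, first against the bar of the red end stop and after that against the bar of the blue side fence, feeling for each bar since it is set differently every time, with about 10 N each time for half a second and never more than 25 N on a stop or fence, and take the hand away, leaving it lying there flat, flush with both.

Things in the scene. Friction and masses are not known exactly. Their poses are not given: they have to be found in the camera images.
- board_top: The loose pale oak board on top of the stack: 160 (its x) x 140 (its y) x 18 mm, 0.2 to 0.4 kg, too large to be grasped across. Origin at its centre; z up. It starts in line with the jig to within 0.06 rad, its own -y edge facing the jig. Underside at 40 mm on the stack, 38 mm on the jig's bed. It slides with a drag of about 1 to 3 N.
- board_mid: The middle board of the stack, dark brown, 160 x 140 x 20 mm, origin at its centre (30 mm up). Loose, lies directly under the top board, roughly under it to within 6 mm; must not be shifted.
- board_low: The bottom board of the stack, dark brown, 160 x 140 x 20 mm, origin at its centre (10 mm up). Loose; must not be shifted.
- jig: The marking jig, fixed to the bench: a flat grey bed, top 38 mm above the bench, which the board slides onto from the stack. Origin on the bench surface; z up. The bed reaches from y = -190 to +80 mm and x = -95 to +148 mm in its frame. The stack stands beyond its open +y end, 5 to 15 mm away; the board travels along the jig's -y. Jig x points to the side fence, away from the robot.
- end_stop: Red stop across the bed, clamped, 66 mm tall. Origin: middle of the red front face, 50 mm up; axes as the jig's, face to +y. The board seats on its aluminium bar (120 mm wide, 40 to 60 mm up), front 10 to 34 mm ahead of the origin, reset each time, unmeasured: find by feel. A brass plunger (spring 0.3 to 0.6 N) stands 3 mm proud of the bar's middle and must end up touching the board.
- side_fence: Blue fixed fence at the bed's far side, 200 mm long, 70 mm tall. Origin: middle of its front face, 51 mm up; axes as the jig's, face to -x. The board seats on its aluminium bar (190 mm long, 40 to 60 mm up), front 10 to 30 mm ahead of the origin, reset each time, unmeasured; plunger as on the stop. Off the stack the board lies 9 to 46 mm short of the bar. Stop, fence and bars are rigid.
- plane: Bystander: hand plane, 150 mm long, 90 mm tall, origin at its underside.
- mallet: Bystander: turned wooden mallet standing on its head, 90 mm wide, 200 mm tall, origin at its underside.
- tape: Bystander: black and yellow tape measure, 70 x 34 x 62 mm, origin at its underside.
- oil: Bystander: amber jar, 64 mm wide, 130 mm tall, origin at its underside.
- chisel_a: Bystander: chisel lying down, 225 mm long, 24 mm tall, origin near its ferrule.
- chisel_b: Bystander: a second such chisel.
Mind the look-alikes: they are no part of the job. Leave any yellow look-alike of the board_top alone. Leave any pink look-alike of the board_mid alone.

How it is judged:
On the way, in this order (a step that is already met when the one before it is completed fails the run):
1. The top board has been slid off the stack and lies on the jig's bed (y of board_top in the frame of jig below 0.012 m and height (world z) of board_top below 0.05 m and contact force between board_top and board_mid below 0.05 N), for 0.05 s.
2. The board is pressed against the red end stop with at least 4 N for 0.3 s (contact force between board_top and end_stop above 4 N), for 0.3 s.
3. The board is pressed against the blue side fence with at least 4 N for 0.3 s (contact force between board_top and side_fence above 4 N), for 0.3 s.
At the end, for the whole second after the job is handed in: The pale board lies flat on the bed at rest, touching the end stop and the side fence (bar or plunger, so within 3 mm of each bar), square to the jig within 0.03 rad; the two lower boards are within 6 mm of where they began; the robot touches nothing (contact force between board_top and end_stop above 0.1 N and contact force between board_top and side_fence above 0.1 N and angle between the x axis of board_top and the x axis of jig, either way round below 0.03 rad and contact force between each of the fingers, the arm and anything else below 0.1 N and height (world z) of board_top between 0.044 and 0.049 m and angle between board_top's own z axis and vertical below 0.03 rad and linear speed of board_top below 0.01 m/s and distance of each of board_mid, board_low from where it was at the start of the episode below 0.006 m).
It fails at once if The board presses on the end stop with more than 25 N (contact force between board_top and end_stop above 25 N).
It fails at once if The board presses on the side fence with more than 25 N (contact force between board_top and side_fence above 25 N).
It fails at once if The top board is lifted (centre over 65 mm above the bench) or tipped by more than 0.15 rad (height (world z) of board_top above 0.065 m or angle between board_top's own z axis and vertical above 0.15 rad).
It fails at once if A lower board of the stack is shifted by more than 6 mm (distance of any of board_mid, board_low from where it was at the start of the episode above 0.006 m).
It fails at once if A bystander is moved by more than 15 mm (distance of any of plane, mallet, tape, oil, chisel_a, chisel_b from where it was at the start of the episode above 0.015 m).
It also fails if it takes over 64 s, if anything falls off the work surface, if the arm or the gripper's body presses on something with over 40 N, if the wrist force passes 120 N, or if a joint passes its speed limit or range.

### The arm

A 6-joint arm with a two-finger parallel gripper is mounted at the origin on the work surface. World frame = base frame: x ahead of the robot, y to its left, z up, the work surface at z = 0. Lengths are in m, angles in rad, forces in N, time in s.
With the tool pointing down it reaches from about 0.35 to 0.975 m from the base axis. Payload 4.9 kg.
Tool frame: the origin (TCP) lies midway between the tips of the shut fingers; the grasp point (between the pads) lies 19 mm behind it; z points along the fingers, y is the direction in which the jaws open and shut (so a half turn about z gives the same grasp; the last joint's range is limited). The gripper opens to 85 mm and grips with 20 to 120 N. Pads are 22 mm wide; open, the fingers measure 114 mm over their backs; the gripper's body (76 mm by 85 mm) begins 54 mm behind the grasp point. The pads swing forward as they close: fully open they stand 13 mm farther back than shut.
Start: joints at [-1.398, 0.053, 1.613, -0, 1.476, -0.119], TCP at [0.18, -0.599, 0.231] pointing down, gripper open.
Joint ranges: [-3.01, 3.01], [-1.01, 2.22], [0.06, 2.58], [-1.02, 4.17], [0.09, 2.62], [-3.14, 3.14]. Speed limits (rad/s): [2.57, 2.57, 3.14, 3.14, 3.14, 3.14].

### API

Orientations are given as a unit quaternion [x, y, z, w].
In Python, from cell import state, grab_frame, get_calibration, job_done gives the robot as it stands.
- The arm moves only by the tool play_rows, never from a script. Its argument "targets" is a list of rows, each a list of 7 numbers: the shift along the tool's x, y, z each as a share of 600 mm, from -1 to 1, then the turn, a rotation vector about the tool's x, y, z each as a share of 90 degrees, from -1 to 1, then the opening, from 0 (shut) to 1 (fully open). A call has 1 to 20 rows; each row is the pose to reach, as a shift and turn from the pose commanded when the call began, along the tool's axes at that moment; what a row does not reach only later rows make up. A row lasts 1/10 s, in which the tool goes at most 50 mm and 8.59 degrees, less where a joint would pass 70% of its speed; a pose out of reach is approached as far as the arm can. A call with a number of a shift or a turn outside -1 to 1 is refused whole. A call with a gripper value outside its range is refused whole. The fingers move at their own pace and stop on an object; "newtons" is the grip in N (left out, the last holds). Time passes only in rows, so rows that repeat a pose let the fingers close. It gives the time, the measured TCP pose, the force and the opening at its end, in the units of the state.
- state(): the state, without advancing time (a new reading comes with each control period).
- grab_frame(name): name is "scene" or "top" or "wrist"; returns the picture (400x640x3 uint8, red, green, blue); there is no depth.
- get_calibration(name): a dict with "fx", "fy", "cx", "cy" (pixels), "k1" (the pictures are not rectified: a ray, as slopes to the right and down, at radius r is drawn at 1 + k1 r^2 times it, then the intrinsics apply), "R" (3x3) and "t" (3): a world point X has camera coordinates R X + t; the wrist camera has in their place "T_tool_cam" (4x4, takes a point from camera to tool coordinates, whose origin is the TCP and whose axes are the flange's). Camera axes: x right, y down, z forward; pixel columns grow to the right and rows downward; lengths in m; the calibration is good to about 2 mm. A picture is of the moment at which its call begins: read the wrist's pose just before it. get_calibration takes no time and is no camera call.
- job_done(): hands the job in, once; it reports no verdict.
The state is a dict: "time": time; "joint_pos": joint angles; "qd": joint speeds; "joint_torque": joint torques, N m; "ee_pos": TCP position; "tcp_rot": TCP orientation; "ft_force": force on the tool from outside, world axes, zero at the start; "moment": the same for the moment, N m; "opening": finger opening in m.
Only numpy, scipy, OpenCV 4.12 (cv2) and the standard library are available. Lean on these libraries where they do the work, as an engineer would, in place of code of your own. Each camera call takes 0.05 s, during which the arm holds its last target. There are 200 camera calls.

## Working session

There is one attempt and no reset: what is moved stays moved. The work goes in short steps, Python scripts to look and compute and a tool call to move; the robot and the scene stay as the last step left them, time stands still between calls to the robot, and variables do not carry over. Pictures are saved under pics/ and viewed, about 8 in all and at most 12, crops included, and the job is handed in when it is done.

Besides the shell and the picture viewer there is one more tool, called after "Emit:" as name([rows], argument=value, ...), one row to a line, values as JSON. play_rows: Moves the arm, as the interface text tells. Shift numbers are shares of 600 mm and turn numbers shares of 90 degrees, none past 1 either way. Its arguments: {"type":"object","properties":{"targets":{"type":"array","items":{"type":"array","items":{"type":"number","minimum":-1,"maximum":1}}},"newtons":{"type":"number"}},"required":["targets"]}

```bash
mkdir -p pics; ls
python3 - <<'E'
from cell import *
import cv2
s=state();print({k:s[k] for k in('time','ee_pos','tcp_rot','ft_force','opening')})
for n in('scene','top'):
    cv2.imwrite(f'pics/{n}0.png',grab_frame(n)[:,:,::-1]);c=get_calibration(n);print(n,c)
print(get_calibration('wrist'))
E
```

```text
pics
{'time': 0.0, 'ee_pos': array([ 0.1796944 , -0.59797266,  0.23004518]), 'tcp_rot': array([ 9.89374037e-01,  1.45388935e-01, -4.30748106e-05, -1.03519150e-03]), 'ft_force': array([-0.02268999, -0.71087888,  0.5020485 ]), 'opening': 0.08583947712204318}
scene {'fx': 391.8857987082425, 'fy': 391.8857987082425, 'cx': 313.9917104717523, 'cy': 196.9357681714119, 'k1': -0.01722735444429868, 'R': array([[-7.10711471e-01,  7.03483550e-01,  3.15320082e-04],
       [ 3.87149543e-01,  3.91501466e-01, -8.34770528e-01],
       [-5.87370783e-01, -5.93158914e-01, -5.50597917e-01]]), 't': array([ 0.33902379, -0.16898317,  1.59531956])}
top {'fx': 395.44396330025177, 'fy': 395.44396330025177, 'cx': 320.70308882154893, 'cy': 194.56262413889638, 'k1': -0.03142717823896288, 'R': array([[-0.02911453, -0.99938994,  0.01928969],
       [-0.98029806,  0.02477595, -0.19596394],
       [ 0.19536647, -0.02461504, -0.98042136]]), 't': array([0.05162203, 0.53900812, 1.44384879])}
{'fx': 294.9796794190858, 'fy': 294.9796794190858, 'cx': 319.5700367112663, 'cy': 204.28365518968582, 'k1': -0.04831173672086105, 'T_tool_cam': array([[-9.75549811e-04, -9.63851919e-01, -2.66436721e-01,
         6.66836965e-02],
       [ 9.99999137e-01, -7.05866972e-04, -1.10794688e-03,
         7.35653518e-04],
       [ 8.79827846e-04, -2.66437572e-01,  9.63851776e-01,
        -1.42428468e-01],
       [ 0.00000000e+00,  0.00000000e+00,  0.00000000e+00,
         1.00000000e+00]])}
```

View pics/scene0.png

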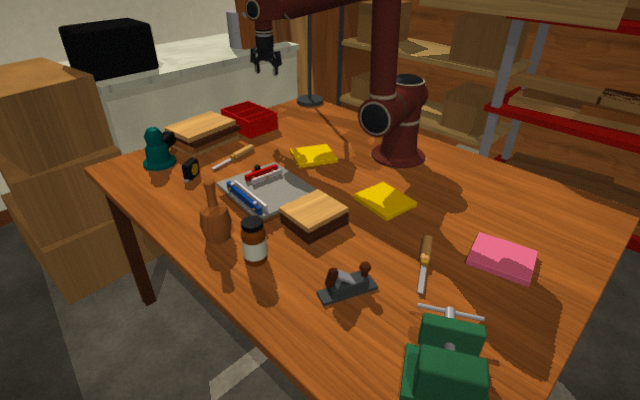

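View pics/top0.png

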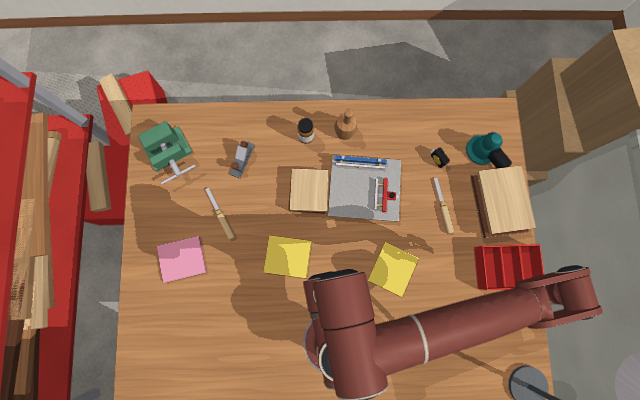

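In the top view, these could be taken for the top board:
- the pale board at (309,190), on a stack touching the open end of the grey jig
- the pale plank pile at (505,200)
- the yellow look-alikes at (287,257) and (394,268)
- the pink one at (181,259)

I choose (309,190). The red stop is at (387,195) and the blue fence at (360,160).

```bash
cat > h.py <<'E'
import numpy as np,cv2
from cell import *
def ray(name,uv):
    c=get_calibration(name);K=np.array([[c['fx'],0,c['cx']],[0,c['fy'],c['cy']],[0,0,1]])
    p=cv2.undistortPoints(np.array(uv,float).reshape(-1,1,2),K,np.array([c['k1'],0,0,0]))[:,0]
    d=np.c_[p,np.ones(len(p))]@c['R'];o=-c['R'].T@c['t'];return o,d
def plane(name,uv,z):
    o,d=ray(name,uv);return o+d*((z-o[2])/d[:,2])[:,None]
E
python3 - <<'E'
from h import *
im=cv2.imread('pics/top0.png');hsv=cv2.cvtColor(im,cv2.COLOR_BGR2HSV)
x0,y0,x1,y1=275,140,415,235
cv2.imwrite('pics/crop1.png',cv2.resize(im[y0:y1,x0:x1],None,fx=5.7,fy=5.7,interpolation=cv2.INTER_CUBIC))
def big(m,box):
    k=np.zeros_like(m);a,b,c,d=box;k[b:d,a:c]=m[b:d,a:c]
    cs=cv2.findContours(k,0,1)[0];return max(cs,key=cv2.contourArea)
for p in [(309,190),(287,200),(282,180),(360,200),(309,225)]:print(p,hsv[p[1],p[0]])
m=cv2.inRange(hsv,(10,40,150),(25,135,255));c=big(m,(275,155,332,225))
r=cv2.minAreaRect(c);print(r,cv2.contourArea(c));P=plane('top',cv2.boxPoints(r),.058);print(P.round(4),P.mean(0))
m=cv2.inRange(hsv,(0,0,60),(180,45,200));c=big(m,(322,145,410,230));r=cv2.minAreaRect(c);print(r);P=plane('top',cv2.boxPoints(r),.038);print(P.round(4))
for n,lo,hi,bx in [('red',(0,150,60),(8,255,255),(365,170,405,220)),('blue',(100,120,40),(125,255,255),(325,145,400,175))]:
    c=big(cv2.inRange(hsv,lo,hi),bx);r=cv2.minAreaRect(c);print(n,r);print(plane('top',cv2.boxPoints(r),.068).round(4))
E
```

```text
(309, 190) [ 18  87 205]
(287, 200) [ 14 134 146]
(282, 180) [ 14 136 144]
(360, 200) [ 15   9 175]
(309, 225) [ 13 134 135]
((301.5, 182.5), (55.0, 53.0), 90.0) 1978.5
[[0.6986 0.2081 0.058 ]
 [0.6938 0.0044 0.058 ]
 [0.4796 0.0115 0.058 ]
 [0.4847 0.2095 0.058 ]] [0.58916375 0.1083832  0.058     ]
((364.8251037597656, 187.95425415039062), (70.397705078125, 61.58742904663086), 3.8785247802734375)
[[ 0.4587  0.0128  0.038 ]
 [ 0.7001 -0.0113  0.038 ]
 [ 0.6746 -0.2858  0.038 ]
 [ 0.4334 -0.253   0.038 ]]
red ((389.0, 194.5), (33.0, 12.0), 90.0)
[[ 0.5952 -0.2008  0.068 ]
 [ 0.5942 -0.2465  0.068 ]
 [ 0.4676 -0.2382  0.068 ]
 [ 0.4688 -0.1932  0.068 ]]
blue ((364.5517578125, 159.87933349609375), (43.100608825683594, 4.650547027587891), 4.763641834259033)
[[ 0.6679 -0.0512  0.068 ]
 [ 0.6863 -0.0534  0.068 ]
 [ 0.6683 -0.2176  0.068 ]
 [ 0.65   -0.215   0.068 ]]
```

View pics/crop1.png

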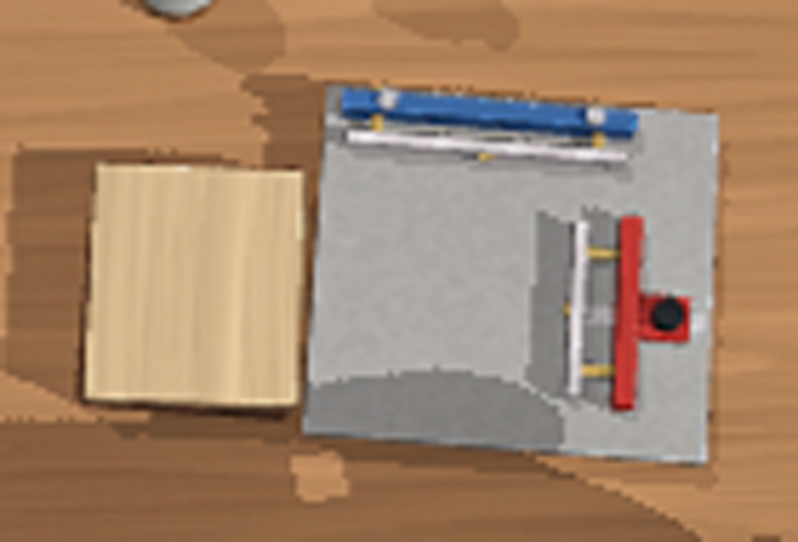

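The crop shows the pale board with crop corners (97,165), (304,170), (298,405) and (86,401). The stop bar's front runs (574,222)-(569,393) and the fence bar's front (348,143)-(627,161).

Run:
```python
from h import *
f=lambda L:np.array(L)/5.7+[275-.4,140-.4]
B=plane('top',f([(97,165),(304,170),(298,405),(86,401)]),.058)[:,:2]
J=plane('top',f([(328,86),(718,113),(708,464),(303,433)]),.038)[:,:2]
S=plane('top',f([(574,222),(569,393)]),.06)[:,:2]
F=plane('top',f([(348,143),(627,161)]),.06)[:,:2]
R=plane('top',f([(618,216),(614,409)]),.066)[:,:2]
BL=plane('top',f([(341,113),(637,134)]),.07)[:,:2]
for n,v in zip('BJSFR',(B,J,S,F,R)):print(n,v.round(4).tolist())
print('blue',BL.round(4).tolist())
print('edges',[np.linalg.norm(B[i]-B[i-1]).round(3) for i in range(4)],[np.linalg.norm(J[i]-J[i-1]).round(3) for i in range(4)])
def yaw(V): # y axis dir from -y travel sides
    y=(V[0]-V[1])+(V[3]-V[2]);x=(V[0]-V[3])+(V[1]-V[2])
    return np.arctan2(-y[0],y[1]),np.arctan2(x[1],x[0])
print('yaw',yaw(B),yaw(J))
th=np.arctan2(*(lambda d:(d[1],d[0]))(F[0]-F[1]))-np.pi/2;t2=np.arctan2(*(lambda d:(d[1],d[0]))(S[0]-S[1]));print('fence/stop yaw',th,t2,np.arctan2(*(BL[0]-BL[1])[::-1])-np.pi/2)
a=np.mean([*yaw(J),th,t2]);c=J.mean(0);Rm=np.array([[np.cos(a),-np.sin(a)],[np.sin(a),np.cos(a)]])
O=c-Rm@[.0265,-.055];print('jig',O,a)
tj=lambda P:((P-O)@Rm).round(4).tolist()
print('board in jig',tj(B),tj(B.mean(0)),'world',B.mean(0));print('stop',tj(S),'fence',tj(F),'red',tj(R),'blue',tj(BL))
```

```text
B [[0.6432, 0.1451], [0.6364, 0.0066], [0.4772, 0.0157], [0.4835, 0.1547]]
J [[0.7008, -0.0127], [0.6755, -0.2801], [0.4335, -0.2566], [0.4615, 0.0122]]
S [[0.5957, -0.1727], [0.4802, -0.1629]]
F [[0.6539, -0.0235], [0.637, -0.2109]]
R [[0.5977, -0.2013], [0.4679, -0.1909]]
blue [[0.672, -0.0189], [0.6529, -0.2168]]
edges [np.float64(0.16), np.float64(0.139), np.float64(0.159), np.float64(0.139)] [np.float64(0.241), np.float64(0.269), np.float64(0.243), np.float64(0.27)]
yaw (np.float64(-0.04705192910786723), np.float64(-0.0585776288573109)) (np.float64(-0.09910168668887172), np.float64(-0.10023489655926107))
fence/stop yaw -0.08994194129679745 -0.08478989144719097 -0.09641718414673339
jig [ 0.54654837 -0.07706856] -0.0935171039980303
board in jig [[0.0755, 0.2303], [0.0817, 0.0917], [-0.0777, 0.0859], [-0.0844, 0.2248]] [-0.0012, 0.1582] world [0.56008603 0.08053269]
stop [[0.0579, -0.0906], [-0.058, -0.0916]] fence [[0.1019, 0.0634], [0.1026, -0.1248]] red [[0.0625, -0.119], [-0.0677, -0.1207]] blue [[0.1195, 0.0696], [0.1189, -0.1292]]
```

```bash
cat >> h.py <<'E'
from scipy.spatial.transform import Rotation as Ro
def row(p,angy):
    s=state();q=Ro.from_quat(s['tcp_rot']);d=q.inv().apply(np.array(p)-s['ee_pos'])
    a=angy;ty=np.array([np.cos(a),np.sin(a),0]);tz=np.array([0,0,-1.]);tx=np.cross(ty,tz)
    r=(q.inv()*Ro.from_matrix(np.c_[tx,ty,tz])).as_rotvec()
    print('shift',(d/.6).round(4),'turn',(r/(np.pi/2)).round(4),'from',s['ee_pos'].round(4),'F',s['ft_force'].round(2),'t',s['time'])
E
python3 -c "
from h import *
row([.45,-.2,.25],-.6);row([.5655,.195,.23],-.053)"
```

```text
shift [ 0.6223 -0.5058 -0.0319] turn [-0.0011 -0.0005 -0.4323] from [ 0.1797 -0.598   0.2302] F [-0.16 -0.4  -0.02] t 0.1
shift [ 0.996  -1.0808  0.0025] turn [-0.001  -0.0008 -0.7805] from [ 0.1797 -0.598   0.2302] F [-0.16 -0.4  -0.02] t 0.1
```

Emit:
play_rows([
  [0.62,-0.5,-0.03,0,0,-0.43,1],
  [0.62,-0.5,-0.03,0,0,-0.43,1],
  [0.62,-0.5,-0.03,0,0,-0.43,1],
  [0.62,-0.5,-0.03,0,0,-0.43,1],
  [0.62,-0.5,-0.03,0,0,-0.43,1],
  [0.62,-0.5,-0.03,0,0,-0.43,1],
  [0.62,-0.5,-0.03,0,0,-0.43,1],
  [0.62,-0.5,-0.03,0,0,-0.43,1],
  [0.62,-0.5,-0.03,0,0,-0.43,1],
  [0.62,-0.5,-0.03,0,0,-0.43,1],
  [0.62,-0.5,-0.03,0,0,-0.43,1],
  [0.62,-0.5,-0.03,0,0,-0.43,1],
])

```text
time: 1.3
ee_pos: [0.4496, -0.2039, 0.2489]
tcp_rot: [0.885, 0.466, -0.0, -0.0]
ft_force: [0.3, -0.4, -0.4]
opening: 0.0851
```

```bash
python3 -c "
from h import *
row([.5665,.195,.15],-.053)"
```

```text
shift [ 0.6583 -0.2159  0.1646] turn [-6.000e-04  2.000e-04 -3.496e-01] from [ 0.4496 -0.2039  0.2489] F [ 0.35 -0.4  -0.43] t 1.3
```

Emit:
play_rows([
  [0.658,-0.216,0,0,0,-0.35,1],
  [0.658,-0.216,0,0,0,-0.35,1],
  [0.658,-0.216,0,0,0,-0.35,1],
  [0.658,-0.216,0,0,0,-0.35,1],
  [0.658,-0.216,0,0,0,-0.35,1],
  [0.658,-0.216,0.1,0,0,-0.35,1],
  [0.658,-0.216,0.165,0,0,-0.35,1],
  [0.658,-0.216,0.165,0,0,-0.35,1],
  [0.658,-0.216,0.165,0,0,-0.35,1],
  [0.658,-0.216,0.165,0,0,-0.35,1],
  [0.658,-0.216,0.165,0,0,-0.35,1],
  [0.658,-0.216,0.165,0,0,-0.35,1],
])

```text
time: 2.5
ee_pos: [0.568, 0.1927, 0.1514]
tcp_rot: [0.727, 0.687, 0.0, 0.001]
ft_force: [0.6, -1.1, 0.1]
opening: 0.0852
```

```bash
python3 -c "
from h import *
row([.5665,.195,.032],-.053)
cv2.imwrite('pics/w1.png',grab_frame('wrist')[:,:,::-1])"
```

```text
shift [ 0.0037 -0.003   0.199 ] turn [ 0.001   0.0001 -0.0019] from [0.568  0.1927 0.1514] F [ 0.58 -1.11  0.12] t 2.5
```

View pics/w1.png

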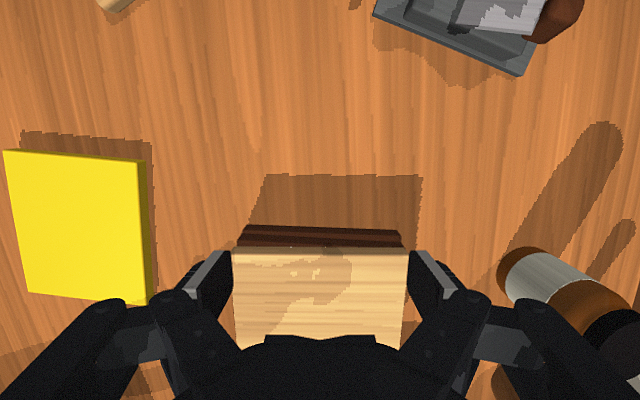

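The wrist view shows the pale board's +y edge from about (233,248) to (408,248), with dark side faces behind it. The yellow board on the left and the jar on the right stand clear of the fingers. I'll check that edge numerically.

```bash
cat >> h.py <<'E'
def wplane(uv,z):
    s=state();c=get_calibration('wrist');K=np.array([[c['fx'],0,c['cx']],[0,c['fy'],c['cy']],[0,0,1]])
    p=cv2.undistortPoints(np.array(uv,float).reshape(-1,1,2),K,np.array([c['k1'],0,0,0]))[:,0]
    R=Ro.from_quat(s['tcp_rot']).as_matrix();T=c['T_tool_cam'];o=s['ee_pos']+R@T[:3,3]
    d=np.c_[p,np.ones(len(p))]@(R@T[:3,:3]).T;return o+d*((z-o[2])/d[:,2])[:,None]
E
python3 -c "
from h import *
print(wplane([(233,248),(407,249)],.058).round(4),wplane([(248,226),(396,231)],.0).round(4),wplane([(239,246),(403,248)],.04))"
```

```text
[[0.4904 0.1591 0.058 ]
 [0.6418 0.1493 0.058 ]] [[0.4901 0.1588 0.    ]
 [0.6468 0.144  0.    ]] [[0.4901596  0.15320902 0.04      ]
 [0.64334425 0.14221524 0.04      ]]
```

Emit:
play_rows([
  [0.01,0,0.08,0,0,0,1],
  [0.01,0,0.15,0,0,0,1],
  [0.01,0,0.18,0,0,0,1],
  [0.01,0,0.199,0,0,0,1],
  [0.01,0,0.199,0,0,0,1],
  [0.01,0,0.199,0,0,0,1],
])

```text
time: 3.15
ee_pos: [0.569, 0.2001, 0.0329]
tcp_rot: [0.726, 0.688, 0.001, 0.001]
ft_force: [-0.0, 0.0, -0.2]
opening: 0.0857
```

```bash
python3 -c "
from h import *
row([.563,.13,.032],-.065)
im=grab_frame('scene')
cv2.imwrite('pics/s1.png',cv2.resize(im[120:280,220:420,::-1],None,fx=4,fy=3.75))"
```

```text
shift [-0.1172 -0.0036  0.0014] turn [ 0.002  -0.0005  0.0066] from [0.569  0.2001 0.0329] F [-0.    0.02 -0.2 ] t 3.15
```

View pics/s1.png

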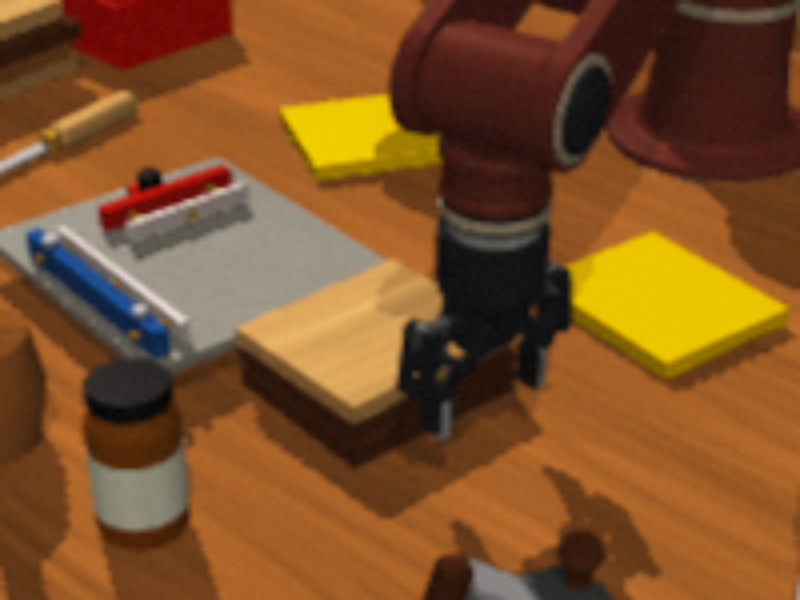

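The fingers stand behind the +y edge, clear of the stack; the tip of the far finger is at crop (443,437). I'll check its height.

```bash
python3 -c "
from h import *
for uv in [(220+443/4,120+437/3.75),(220+540/4,120+388/3.75)]:
  o,d=ray('scene',[uv]);
  for y in (.19,.198,.21): t=(y-o[1])/d[0,1];print(uv,(o+d[0]*t).round(4))
"
```

```text
(330.75, 236.53333333333333) [0.598 0.19  0.029]
(330.75, 236.53333333333333) [0.6068 0.198  0.0387]
(330.75, 236.53333333333333) [0.6201 0.21   0.0532]
(355.0, 223.46666666666667) [0.4907 0.19   0.0182]
(355.0, 223.46666666666667) [0.501 0.198 0.028]
(355.0, 223.46666666666667) [0.5164 0.21   0.0428]
```

Emit:
play_rows([
  [-0.01,0,0,0,0,0,1],
  [-0.02,0,0,0,0,0,1],
  [-0.03,0,0,0,0,0,1],
  [-0.035,0,0,0,0,0,1],
  [-0.04,0,0,0,0,0,1],
  [-0.045,0,0,0,0,0,1],
  [-0.05,0,0,0,0,0,1],
  [-0.055,0,0,0,0,0,1],
  [-0.06,0,0,0,0,0,1],
  [-0.065,0,0,0,0,0,1],
  [-0.07,0,0,0,0,0,1],
  [-0.075,0,0,0,0,0,1],
  [-0.08,0,0,0,0,0,1],
  [-0.085,0,0,0,0,0,1],
  [-0.09,0,0,0,0,0,1],
  [-0.095,0,0,0,0,0,1],
])

```text
time: 4.8
ee_pos: [0.5644, 0.1432, 0.0309]
tcp_rot: [0.726, 0.688, 0.0, -0.0]
ft_force: [-0.1, 0.5, -1.0]
opening: 0.0854
```

```bash
python3 -c "
from h import *
row([.5525,.02,.032],-.097)
im=grab_frame('top')
cv2.imwrite('pics/t2.png',cv2.resize(im[110:230,270:420,::-1],None,fx=5,fy=5))"
```

```text
shift [-0.2061 -0.0087 -0.0019] turn [-0.     -0.      0.0275] from [0.5644 0.1432 0.0309] F [-0.07  0.46 -1.02] t 4.8
```

View pics/t2.png

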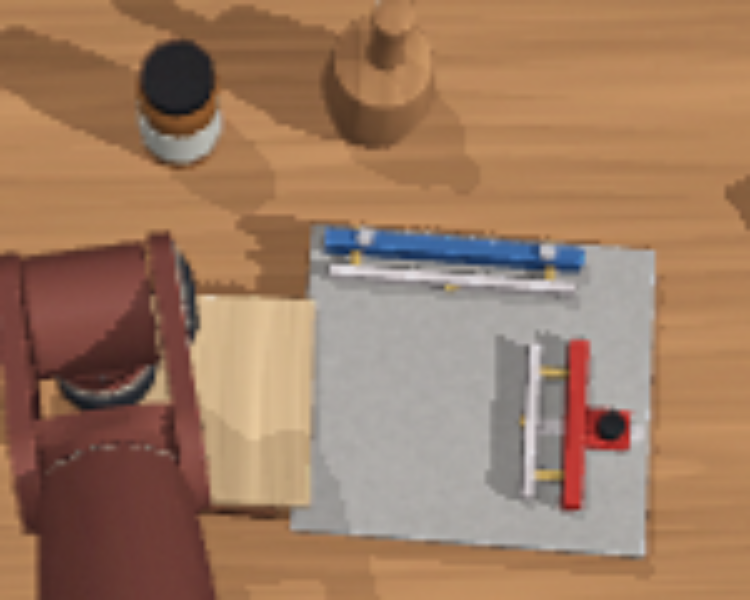

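The pale board has advanced about 20 mm and sits straight, with its front edge at crop x≈312 and the stack still in place. I'll continue and turn to the jig's yaw.

Emit:
play_rows([
  [-0.005,0,0,0,0,0.002,1],
  [-0.01,0,0,0,0,0.004,1],
  [-0.015,0,0,0,0,0.006,1],
  [-0.02,-0.001,0,0,0,0.008,1],
  [-0.025,-0.001,0,0,0,0.01,1],
  [-0.03,-0.001,0,0,0,0.012,1],
  [-0.035,-0.0015,0,0,0,0.014,1],
  [-0.04,-0.0015,0,0,0,0.016,1],
  [-0.045,-0.002,0,0,0,0.018,1],
  [-0.05,-0.002,0,0,0,0.02,1],
  [-0.055,-0.002,0,0,0,0.022,1],
  [-0.06,-0.0025,0,0,0,0.024,1],
  [-0.065,-0.003,0,0,0,0.026,1],
  [-0.07,-0.003,0,0,0,0.0275,1],
  [-0.075,-0.003,0,0,0,0.0275,1],
  [-0.08,-0.0035,0,0,0,0.0275,1],
  [-0.085,-0.0035,0,0,0,0.0275,1],
  [-0.09,-0.004,0,0,0,0.0275,1],
  [-0.095,-0.004,0,0,0,0.0275,1],
  [-0.1,-0.004,0,0,0,0.0275,1],
])

```text
time: 6.85
ee_pos: [0.5588, 0.0835, 0.031]
tcp_rot: [0.741, 0.672, 0.0, -0.0]
ft_force: [-0.1, 3.3, 0.8]
opening: 0.0851
```

```bash
python3 -c "
from h import *
row([.5525,.02,.032],-.097)
im=grab_frame('top')
cv2.imwrite('pics/t3.png',cv2.resize(im[110:230,270:420,::-1],None,fx=5,fy=5))"
```

```text
shift [-0.1063 -0.0002 -0.0017] turn [ 0.0001 -0.0001  0.    ] from [0.5588 0.0835 0.031 ] F [-0.07  3.34  0.79] t 6.85
```

View pics/t3.png

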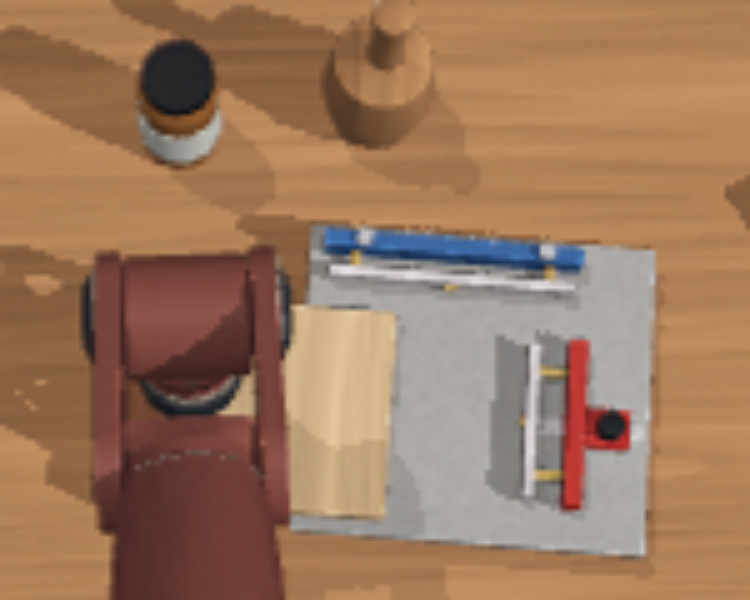

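The board is on the bed and square to the jig, with its front edge from (396,312) to (386,518). About 100 mm remain to the stop bar at crop x≈530.

Emit:
play_rows([
  [-0.005,0,0,0,0,0,1],
  [-0.01,0,0,0,0,0,1],
  [-0.015,0,0,0,0,0,1],
  [-0.02,0,0,0,0,0,1],
  [-0.025,0,0,0,0,0,1],
  [-0.03,0,0,0,0,0,1],
  [-0.035,0,0,0,0,0,1],
  [-0.04,0,0,0,0,0,1],
  [-0.045,0,0,0,0,0,1],
  [-0.05,0,0,0,0,0,1],
  [-0.055,0,0,0,0,0,1],
  [-0.06,0,0,0,0,0,1],
  [-0.065,0,0,0,0,0,1],
  [-0.07,0,0,0,0,0,1],
  [-0.075,0,0,0,0,0,1],
  [-0.08,0,0,0,0,0,1],
  [-0.085,0,0,0,0,0,1],
  [-0.09,0,0,0,0,0,1],
  [-0.095,0,0,0,0,0,1],
  [-0.1,0,0,0,0,0,1],
])

```text
time: 8.9
ee_pos: [0.5528, 0.0237, 0.0308]
tcp_rot: [0.741, 0.672, -0.0, -0.0]
ft_force: [0.1, 0.6, -1.3]
opening: 0.0852
```

Emit:
play_rows([
  [-0.004,0,0,0,0,0,1],
  [-0.008,0,0,0,0,0,1],
  [-0.012,0,0,0,0,0,1],
  [-0.016,0,0,0,0,0,1],
  [-0.02,0,0,0,0,0,1],
  [-0.024,0,0,0,0,0,1],
  [-0.028,0,0,0,0,0,1],
  [-0.032,0,0,0,0,0,1],
  [-0.036,0,0,0,0,0,1],
  [-0.04,0,0,0,0,0,1],
  [-0.042,0,0,0,0,0,1],
  [-0.044,0,0,0,0,0,1],
  [-0.046,0,0,0,0,0,1],
])

```text
time: 10.2
ee_pos: [0.5503, -0.0036, 0.0309]
tcp_rot: [0.741, 0.672, -0.0, -0.0]
ft_force: [0.5, 1.3, -1.0]
opening: 0.0853
```

```bash
python3 -c "
from h import *
row([.5525,.0,.032],-.097)
im=grab_frame('top')
cv2.imwrite('pics/t4.png',cv2.resize(im[110:230,270:420,::-1],None,fx=5,fy=5))"
```

```text
shift [ 0.0063  0.0031 -0.0019] turn [-0. -0.  0.] from [ 0.5503 -0.0036  0.0309] F [ 0.54  1.34 -1.03] t 10.2
```

View pics/t4.png

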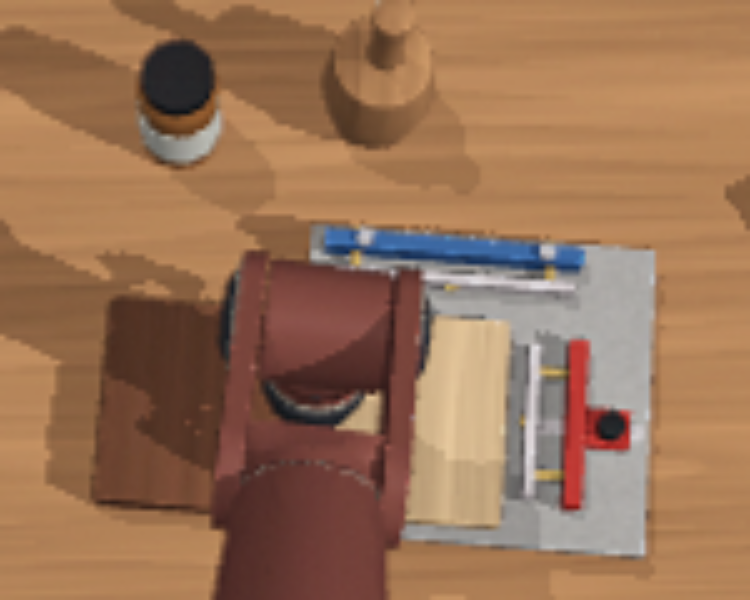

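Nothing has shifted and the middle board is visible in its place. About 14 mm remain to the bar, so I creep from here.

Emit:
play_rows([
  [-0.0025,0,0,0,0,0,1],
  [-0.005,0,0,0,0,0,1],
  [-0.0075,0,0,0,0,0,1],
  [-0.01,0,0,0,0,0,1],
  [-0.0125,0,0,0,0,0,1],
  [-0.0135,0,0,0,0,0,1],
  [-0.0145,0,0,0,0,0,1],
  [-0.0155,0,0,0,0,0,1],
  [-0.0165,0,0,0,0,0,1],
])

```text
time: 11.15
ee_pos: [0.5493, -0.0134, 0.0309]
tcp_rot: [0.741, 0.672, 0.0, -0.0]
ft_force: [-0.2, 1.6, -0.7]
opening: 0.0854
```

Emit:
play_rows([
  [-0.0005,0,0,0,0,0,1],
  [-0.001,0,0,0,0,0,1],
  [-0.0015,0,0,0,0,0,1],
  [-0.002,0,0,0,0,0,1],
])

```text
time: 11.55
ee_pos: [0.5492, -0.0146, 0.0309]
tcp_rot: [0.741, 0.672, 0.0, -0.0]
ft_force: [0.3, 0.6, 0.3]
opening: 0.0853
```

Emit:
play_rows([
  [-0.0005,0,0,0,0,0,1],
  [-0.001,0,0,0,0,0,1],
  [-0.0015,0,0,0,0,0,1],
  [-0.002,0,0,0,0,0,1],
])

```text
time: 11.95
ee_pos: [0.5491, -0.0157, 0.0309]
tcp_rot: [0.741, 0.672, 0.0, -0.0]
ft_force: [0.1, 0.6, 0.0]
opening: 0.0854
```

Emit:
play_rows([
  [-0.0005,0,0,0,0,0,1],
  [-0.001,0,0,0,0,0,1],
  [-0.0015,0,0,0,0,0,1],
])

```text
time: 12.25
ee_pos: [0.549, -0.0166, 0.0309]
tcp_rot: [0.741, 0.672, 0.0, -0.0]
ft_force: [0.4, 1.8, 0.0]
opening: 0.0855
```

Emit:
play_rows([
  [-0.0005,0,0,0,0,0,1],
  [-0.001,0,0,0,0,0,1],
])

```text
time: 12.45
ee_pos: [0.549, -0.0172, 0.0309]
tcp_rot: [0.741, 0.672, 0.0, -0.0]
ft_force: [1.3, 2.0, 0.5]
opening: 0.0852
```

Emit:
play_rows([
  [-0.0005,0,0,0,0,0,1],
  [-0.001,0,0,0,0,0,1],
])

```text
time: 12.65
ee_pos: [0.5489, -0.0179, 0.0309]
tcp_rot: [0.741, 0.672, 0.0, -0.0]
ft_force: [0.3, 1.3, -0.2]
opening: 0.0854
```

Emit:
play_rows([
  [-0.0005,0,0,0,0,0,1],
  [-0.001,0,0,0,0,0,1],
])

```text
time: 12.85
ee_pos: [0.5489, -0.0181, 0.0309]
tcp_rot: [0.741, 0.672, 0.0, -0.0]
ft_force: [0.7, 4.7, 0.8]
opening: 0.0855
```

Emit:
play_rows([
  [-0.0004,0,0,0,0,0,1],
  [-0.0008,0,0,0,0,0,1],
])

```text
time: 13.05
ee_pos: [0.5489, -0.0182, 0.0309]
tcp_rot: [0.741, 0.672, 0.001, -0.0]
ft_force: [1.2, 6.0, 0.1]
opening: 0.0854
```

Emit:
play_rows([
  [-0.0004,0,0,0,0,0,1],
  [-0.0008,0,0,0,0,0,1],
  [-0.0008,0,0,0,0,0,1],
])

```text
time: 13.35
ee_pos: [0.549, -0.0183, 0.0309]
tcp_rot: [0.741, 0.672, 0.001, -0.001]
ft_force: [1.8, 6.6, -0.8]
opening: 0.0855
```

Emit:
play_rows([
  [-0.0003,0,0,0,0,0,1],
  [-0.0003,0,0,0,0,0,1],
])

```text
time: 13.55
ee_pos: [0.549, -0.0183, 0.031]
tcp_rot: [0.741, 0.672, 0.001, -0.001]
ft_force: [2.2, 9.0, -0.1]
opening: 0.0855
```

Emit:
play_rows([
  [-0.0004,0,0,0,0,0,1],
  [-0.0004,0,0,0,0,0,1],
  [-0.0004,0,0,0,0,0,1],
])

```text
time: 13.85
ee_pos: [0.549, -0.0183, 0.031]
tcp_rot: [0.741, 0.672, 0.001, -0.001]
ft_force: [2.1, 7.5, -0.6]
opening: 0.0857
```

Emit:
play_rows([
  [-0.0004,0,0,0,0,0,1],
  [-0.0004,0,0,0,0,0,1],
  [-0.0004,0,0,0,0,0,1],
  [-0.0004,0,0,0,0,0,1],
  [-0.0004,0,0,0,0,0,1],
  [-0.0004,0,0,0,0,0,1],
  [-0.0004,0,0,0,0,0,1],
])

```text
time: 14.55
ee_pos: [0.5491, -0.0183, 0.031]
tcp_rot: [0.741, 0.672, 0.002, -0.001]
ft_force: [2.7, 8.5, -0.4]
opening: 0.0856
```

Emit:
play_rows([
  [-0.0004,0,0,0,0,0,1],
  [-0.0008,0,0,0,0,0,1],
  [-0.0008,0,0,0,0,0,1],
  [-0.0008,0,0,0,0,0,1],
  [-0.0008,0,0,0,0,0,1],
  [-0.0008,0,0,0,0,0,1],
  [-0.0008,0,0,0,0,0,1],
])

```text
time: 15.25
ee_pos: [0.5491, -0.0184, 0.031]
tcp_rot: [0.741, 0.672, 0.002, -0.001]
ft_force: [3.0, 10.9, 0.4]
opening: 0.0851
```

Emit:
play_rows([
  [0.002,0,0,0,0,0,1],
  [0.005,0,0,0,0,0,1],
  [0.01,0,0,0,0,0,1],
  [0.02,0,0,0,0,0,1],
  [0.03,0,0,0,0,0,1],
  [0.05,0,0,0,0,0,1],
  [0.06,0,-0.05,0,0,0,1],
  [0.06,0,-0.1,0,0,0,1],
  [0.06,0,-0.15,0,0,0,1],
  [0.06,0,-0.2,0,0,0,1],
  [0.06,0,-0.2,0,0,0,1],
])

```text
time: 16.35
ee_pos: [0.5554, 0.0157, 0.1567]
tcp_rot: [0.74, 0.672, 0.003, 0.004]
ft_force: [-0.3, 0.1, 0.6]
opening: 0.0852
```

```bash
python3 -c "
from h import *
row([.42,-.09,.17],1.474)
im=grab_frame('top')
cv2.imwrite('pics/t5.png',cv2.resize(im[110:230,270:420,::-1],None,fx=5,fy=5))"
```

```text
shift [-0.1971 -0.2075 -0.0242] turn [ 0.0049  0.005  -0.9997] from [0.5554 0.0157 0.1567] F [-0.25  0.07  0.59] t 16.35
```

View pics/t5.png

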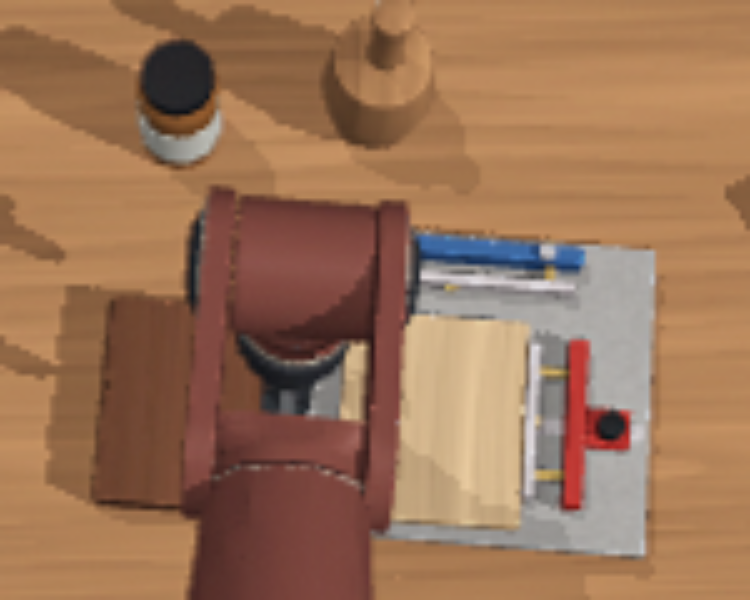

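Emit:
play_rows([
  [-0.197,-0.21,-0.03,0.005,0.005,-1,1],
  [-0.197,-0.21,-0.03,0.005,0.005,-1,1],
  [-0.197,-0.21,-0.03,0.005,0.005,-1,1],
  [-0.197,-0.21,-0.03,0.005,0.005,-1,1],
  [-0.197,-0.21,-0.03,0.005,0.005,-1,1],
  [-0.197,-0.21,-0.03,0.005,0.005,-1,1],
  [-0.197,-0.21,-0.03,0.005,0.005,-1,1],
  [-0.197,-0.21,-0.03,0.005,0.005,-1,1],
  [-0.197,-0.21,-0.03,0.005,0.005,-1,1],
  [-0.197,-0.21,-0.03,0.005,0.005,-1,1],
  [-0.197,-0.21,-0.03,0.005,0.005,-1,1],
  [-0.197,-0.21,-0.03,0.005,0.005,-1,1],
  [-0.197,-0.21,-0.03,0.005,0.005,-1,1],
])

```text
time: 17.7
ee_pos: [0.4148, -0.0897, 0.1678]
tcp_rot: [0.049, 0.999, 0.001, -0.006]
ft_force: [1.0, -0.4, 0.3]
opening: 0.085
```

```bash
python3 -c "
from h import *
row([.423,-.083,.033],1.474)
im=grab_frame('top')
cv2.imwrite('pics/t6.png',cv2.resize(im[110:230,270:420,::-1],None,fx=5,fy=5))"
```

```text
shift [-0.0152  0.0124  0.2245] turn [ 0.0004 -0.0075 -0.0012] from [ 0.4148 -0.0897  0.1678] F [ 0.99 -0.41  0.26] t 17.7
```

View pics/t6.png

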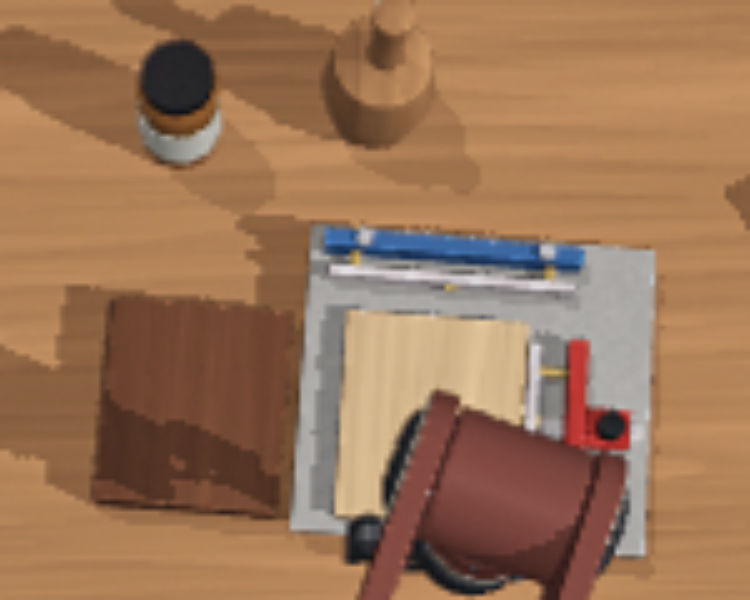

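The board lies along the stop bar; its corners are at crop (347,310), (529,322), (522,527) and (337,517). I'm computing its pose in the jig frame.

```bash
cat >> h.py <<'E'
O=np.array([.54655,-.07707]);a=-.0935;Rm=np.array([[np.cos(a),-np.sin(a)],[np.sin(a),np.cos(a)]])
E
python3 -c "
from h import *
B=plane('top',np.array([(347,310),(529,322),(522,527),(337,517)])/5+[269.6,109.6],.056)[:,:2]
print(((B-O)@Rm).round(4),((B.mean(0)-O)@Rm).round(4),B.mean(0))
y=B[0]-B[1]+B[3]-B[2];x=B[0]-B[3]+B[1]-B[2];print(np.arctan2(-y[0],y[1]),np.arctan2(x[1],x[0]))
c=(B.mean(0)-O)@Rm
p=O+Rm@(c+[-.08-.011-.028,.002]);print(p);row([p[0],p[1],.033],1.474)"
```

```text
[[ 0.0766  0.0489]
 [ 0.0768 -0.0909]
 [-0.082  -0.0915]
 [-0.0837  0.0475]] [-0.0031 -0.0215] [ 0.54148971 -0.0982144 ]
-0.08633345459030346 -0.08725986048213186
[ 0.42319622 -0.08511284]
shift [-0.0156  0.0091  0.2249] turn [ 0.0003 -0.0073 -0.001 ] from [ 0.4149 -0.0898  0.1681] F [-1.04  0.09 -0.06] t 17.75
```

Emit:
play_rows([
  [-0.005,0.009,0.08,0,-0.007,0,1],
  [-0.005,0.009,0.15,0,-0.007,0,1],
  [-0.005,0.009,0.19,0,-0.007,0,1],
  [-0.005,0.009,0.21,0,-0.007,0,1],
  [-0.005,0.009,0.225,0,-0.007,0,1],
  [-0.005,0.009,0.225,0,-0.007,0,1],
  [-0.005,0.009,0.225,0,-0.007,0,1],
])

```text
time: 18.45
ee_pos: [0.4185, -0.0854, 0.0352]
tcp_rot: [0.049, 0.999, -0.0, 0.002]
ft_force: [-0.7, -0.1, 0.5]
opening: 0.0858
```

```bash
python3 -c "
from h import *
s=state();print(((s['ee_pos'][:2]-O)@Rm).round(4));row([.45,-.087,.032],1.474)"
```

```text
[-0.1267 -0.0202]
shift [-0.0524  0.0024  0.0054] turn [-0.0004  0.002  -0.0003] from [ 0.4185 -0.0854  0.0352] F [-0.71 -0.09  0.47] t 18.45
```

Emit:
play_rows([
  [-0.008,0,0.003,0,0.002,0,1],
  [-0.016,0,0.003,0,0.002,0,1],
  [-0.024,0,0.003,0,0.002,0,1],
  [-0.032,0,0.003,0,0.002,0,1],
  [-0.04,0,0.003,0,0.002,0,1],
  [-0.045,0,0.003,0,0.002,0,1],
  [-0.05,0,0.003,0,0.002,0,1],
  [-0.054,0,0.003,0,0.002,0,1],
  [-0.058,0,0.003,0,0.002,0,1],
  [-0.062,0,0.003,0,0.002,0,1],
  [-0.066,0,0.003,0,0.002,0,1],
  [-0.07,0,0.003,0,0.002,0,1],
  [-0.074,0,0.003,0,0.002,0,1],
  [-0.077,0,0.003,0,0.002,0,1],
  [-0.08,0,0.003,0,0.002,0,1],
])

```text
time: 19.95
ee_pos: [0.4653, -0.0895, 0.0319]
tcp_rot: [0.048, 0.999, 0.0, -0.001]
ft_force: [-1.5, 0.2, -0.7]
opening: 0.0855
```

Emit:
play_rows([
  [-0.001,0,0,0,0,0,1],
  [-0.002,0,0,0,0,0,1],
  [-0.003,0,0,0,0,0,1],
  [-0.004,0,0,0,0,0,1],
])

```text
time: 20.35
ee_pos: [0.4676, -0.0898, 0.032]
tcp_rot: [0.048, 0.999, 0.0, -0.001]
ft_force: [-1.1, 1.2, -0.5]
opening: 0.0851
```

```bash
python3 -c "
from h import *
s=state();print(((s['ee_pos'][:2]-O)@Rm).round(4));row([.45,-.087,.032],1.474)
im=grab_frame('top')
cv2.imwrite('pics/t7.png',cv2.resize(im[110:230,270:420,::-1],None,fx=5,fy=5))"
```

```text
[-0.0774 -0.0201]
shift [0.0296 0.0018 0.0001] turn [ 0.     -0.0014 -0.0001] from [ 0.4676 -0.0898  0.032 ] F [-1.09  1.18 -0.47] t 20.35
```

View pics/t7.png

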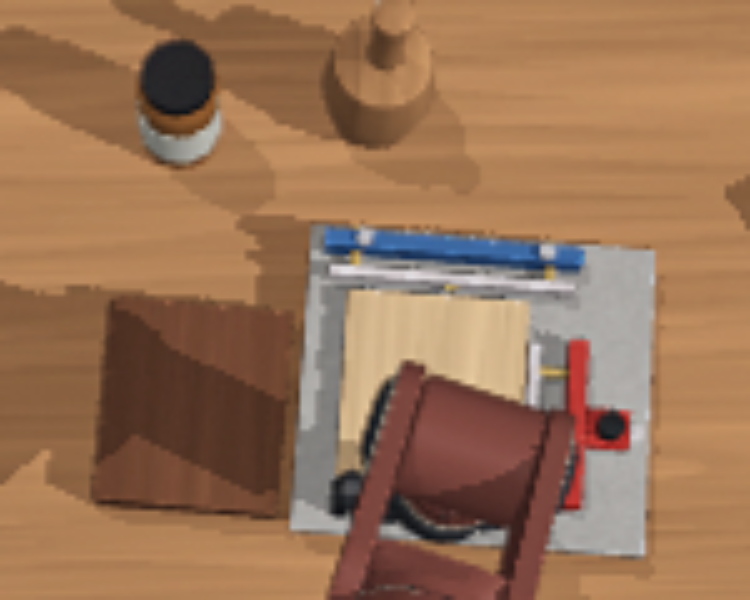

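The board's far edge is at (349,290)-(529,301), still along the stop bar and about 8 mm short of the fence bar. I'll creep on.

Emit:
play_rows([
  [-0.001,0,0,0,0,0,1],
  [-0.002,0,0,0,0,0,1],
  [-0.003,0,0,0,0,0,1],
  [-0.004,0,0,0,0,0,1],
  [-0.005,0,0,0,0,0,1],
  [-0.0055,0,0,0,0,0,1],
  [-0.006,0,0,0,0,0,1],
])

```text
time: 21.1
ee_pos: [0.4712, -0.0902, 0.0321]
tcp_rot: [0.048, 0.999, 0.0, -0.001]
ft_force: [-2.1, -0.1, -0.7]
opening: 0.0853
```

Emit:
play_rows([
  [-0.0005,0,0,0,0,0,1],
  [-0.001,0,0,0,0,0,1],
  [-0.0015,0,0,0,0,0,1],
  [-0.002,0,0,0,0,0,1],
])

```text
time: 21.5
ee_pos: [0.4724, -0.0903, 0.0321]
tcp_rot: [0.048, 0.999, 0.0, -0.001]
ft_force: [-1.7, 0.7, 0.0]
opening: 0.0853
```

Emit:
play_rows([
  [-0.0005,0,0,0,0,0,1],
  [-0.001,0,0,0,0,0,1],
  [-0.0015,0,0,0,0,0,1],
  [-0.002,0,0,0,0,0,1],
])

```text
time: 21.9
ee_pos: [0.4735, -0.0904, 0.0321]
tcp_rot: [0.048, 0.999, 0.0, -0.001]
ft_force: [-2.7, 1.7, 0.3]
opening: 0.0855
```

Emit:
play_rows([
  [-0.0005,0,0,0,0,0,1],
  [-0.001,0,0,0,0,0,1],
  [-0.0015,0,0,0,0,0,1],
])

```text
time: 22.2
ee_pos: [0.4744, -0.0905, 0.0321]
tcp_rot: [0.048, 0.999, 0.0, -0.001]
ft_force: [-2.4, 0.1, 0.5]
opening: 0.0852
```

Emit:
play_rows([
  [-0.0005,0,0,0,0,0,1],
  [-0.001,0,0,0,0,0,1],
])

```text
time: 22.4
ee_pos: [0.475, -0.0905, 0.0321]
tcp_rot: [0.048, 0.999, 0.0, -0.001]
ft_force: [-2.1, 0.7, 0.4]
opening: 0.0855
```

Emit:
play_rows([
  [-0.0005,0,0,0,0,0,1],
  [-0.001,0,0,0,0,0,1],
])

```text
time: 22.6
ee_pos: [0.4756, -0.0906, 0.0321]
tcp_rot: [0.048, 0.999, 0.0, -0.001]
ft_force: [-3.0, 0.9, 1.8]
opening: 0.0851
```

Emit:
play_rows([
  [-0.0005,0,0,0,0,0,1],
  [-0.001,0,0,0,0,0,1],
])

```text
time: 22.8
ee_pos: [0.4759, -0.0906, 0.0321]
tcp_rot: [0.048, 0.999, 0.0, -0.002]
ft_force: [-4.3, 0.7, 3.3]
opening: 0.0855
```

Emit:
play_rows([
  [-0.0004,0,0,0,0,0,1],
  [-0.0008,0,0,0,0,0,1],
])

```text
time: 23.0
ee_pos: [0.4759, -0.0906, 0.0321]
tcp_rot: [0.048, 0.999, 0.0, -0.002]
ft_force: [-7.3, 0.1, 5.2]
opening: 0.0855
```

Emit:
play_rows([
  [-0.0004,0,0,0,0,0,1],
  [-0.0008,0,0,0,0,0,1],
])

```text
time: 23.2
ee_pos: [0.4759, -0.0906, 0.0321]
tcp_rot: [0.048, 0.999, 0.0, -0.003]
ft_force: [-8.9, 0.6, 6.6]
opening: 0.0853
```

Emit:
play_rows([
  [-0.0004,0,0,0,0,0,1],
  [-0.0008,0,0,0,0,0,1],
])

```text
time: 23.4
ee_pos: [0.476, -0.0906, 0.0321]
tcp_rot: [0.048, 0.999, 0.0, -0.004]
ft_force: [-11.2, 0.9, 8.2]
opening: 0.0854
```

Emit:
play_rows([
  [-0.0002,0,0,0,0,0,1],
  [-0.0002,0,0,0,0,0,1],
  [-0.0002,0,0,0,0,0,1],
  [-0.0002,0,0,0,0,0,1],
  [-0.0002,0,0,0,0,0,1],
  [-0.0002,0,0,0,0,0,1],
])

```text
time: 24.0
ee_pos: [0.476, -0.0906, 0.0321]
tcp_rot: [0.048, 0.999, 0.0, -0.004]
ft_force: [-11.3, 1.2, 8.3]
opening: 0.0855
```

Emit:
play_rows([
  [-0.0004,0,0,0,0,0,1],
  [-0.0008,0,0,0,0,0,1],
  [-0.0012,0,0,0,0,0,1],
  [-0.0012,0,0,0,0,0,1],
  [-0.0012,0,0,0,0,0,1],
  [-0.0012,0,0,0,0,0,1],
  [-0.0012,0,0,0,0,0,1],
  [-0.0012,0,0,0,0,0,1],
])

```text
time: 24.8
ee_pos: [0.476, -0.0906, 0.0321]
tcp_rot: [0.048, 0.999, 0.0, -0.005]
ft_force: [-13.8, 1.6, 10.9]
opening: 0.0858
```

Emit:
play_rows([
  [0,0,-0.0004,0,0,0,1],
  [0,0,-0.0008,0,0,0,1],
  [0,0,-0.001,0,0,0,1],
  [0,0,-0.001,0,0,0,1],
  [0,0,-0.001,0,0,0,1],
])

```text
time: 25.3
ee_pos: [0.476, -0.0906, 0.0321]
tcp_rot: [0.048, 0.999, 0.0, -0.004]
ft_force: [-11.5, 0.4, 5.7]
opening: 0.0852
```

Emit:
play_rows([
  [0,0,-0.0004,0,0,0,1],
  [-0.0002,0,-0.0008,0,0,0,1],
  [-0.0004,0,-0.0008,0,0,0,1],
  [-0.0004,0,-0.0008,0,0,0,1],
  [-0.0004,0,-0.0008,0,0,0,1],
  [-0.0004,0,-0.0008,0,0,0,1],
  [-0.0004,0,-0.0008,0,0,0,1],
])

```text
time: 26.0
ee_pos: [0.476, -0.0904, 0.0321]
tcp_rot: [0.049, 0.999, 0.0, -0.005]
ft_force: [-10.8, 2.0, 5.2]
opening: 0.0852
```

Emit:
play_rows([
  [-0.0002,0,-0.0004,0,0,0,1],
  [-0.0004,0,-0.0008,0,0,0,1],
  [-0.0006,0,-0.001,0,0,0,1],
  [-0.0006,0,-0.001,0,0,0,1],
  [-0.0006,0,-0.001,0,0,0,1],
  [-0.0006,0,-0.001,0,0,0,1],
  [-0.0006,0,-0.001,0,0,0,1],
  [-0.0006,0,-0.001,0,0,0,1],
])

```text
time: 26.8
ee_pos: [0.4761, -0.0902, 0.0322]
tcp_rot: [0.049, 0.999, 0.001, -0.005]
ft_force: [-10.7, 1.7, 1.6]
opening: 0.0854
```

Emit:
play_rows([
  [0.002,0,0,0,0,0,1],
  [0.004,0,0,0,0,0,1],
  [0.007,0,0,0,0,0,1],
  [0.012,0,0,0,0,0,1],
  [0.02,0,0,0,0,0,1],
  [0.03,0,0,0,0,0,1],
  [0.05,0,0,0,0,0,1],
  [0.07,0,-0.03,0,0,0,1],
  [0.08,0,-0.1,0,0,0,1],
  [0.08,0,-0.17,0,0,0,1],
  [0.08,0.08,-0.24,0,0,0,1],
  [0.08,0.16,-0.3,0,0,0,1],
  [0.08,0.24,-0.3,0,0,0,1],
  [0.08,0.32,-0.3,0,0,0,1],
  [0.08,0.4,-0.3,0,0,0,1],
  [0.08,0.4,-0.3,0,0,0,1],
  [0.08,0.4,-0.3,0,0,0,1],
])

```text
time: 28.5
ee_pos: [0.4546, 0.154, 0.2139]
tcp_rot: [0.047, 0.999, -0.0, -0.001]
ft_force: [-0.1, -1.1, -0.3]
opening: 0.0856
```

```bash
python3 -c "
from h import *
s=state();print(s['time'],s['ee_pos'],s['ft_force'])
im=grab_frame('top')
cv2.imwrite('pics/t8.png',cv2.resize(im[110:230,270:420,::-1],None,fx=5,fy=5))"
```

```text
28.5 [0.45463323 0.1539885  0.2139218 ] [-0.0640145  -1.0915965  -0.25662918]
```

View pics/t8.png

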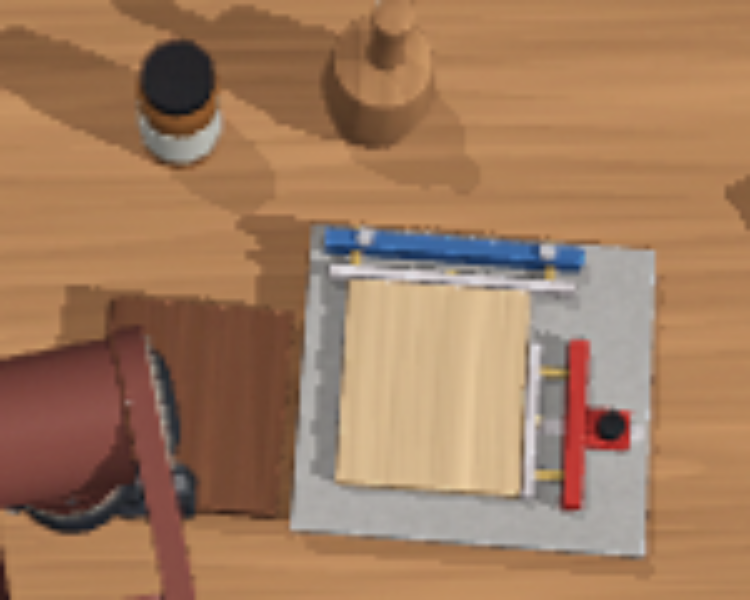

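The board sits against the fence bar (plunger tail pushed back to (450,272)) and along the stop bar (tail at (538,420)). I'll check the gap and angle numerically, then hand in.

```bash
python3 -c "
from h import *
im=cv2.imread('pics/t8.png');t5=cv2.imread('pics/t5.png')
h=cv2.cvtColor(im,cv2.COLOR_BGR2HSV);m=cv2.inRange(h,(14,60,140),(24,140,255));m[:,:335]=0;m[:270]=0;m[:,540:]=0;m[505:]=0
c=max(cv2.findContours(m,0,1)[0],key=cv2.contourArea);r=cv2.minAreaRect(c)
B=plane('top',cv2.boxPoints(r)/5+[269.6,109.6],.056)[:,:2];print(((B-O)@Rm).round(4),((B.mean(0)-O)@Rm).round(4))
e=B-np.roll(B,1,0);print((np.degrees(np.arctan2(e[:,1],e[:,0]))%90-90)*np.pi/180)
for y in (370,440):
  for i in (t5,im): print(y,cv2.cvtColor(i,cv2.COLOR_BGR2HSV)[y,512:548:3,1].tolist())
"
```

```text
[[-0.0604  0.0511]
 [ 0.1023  0.05  ]
 [ 0.1028 -0.0936]
 [-0.0601 -0.0894]] [ 0.0211 -0.0205]
[-0.09132481 -0.10054868 -0.08997983 -0.11930486]
370 [85, 85, 86, 88, 81, 65, 21, 10, 16, 48, 99, 114]
370 [85, 87, 87, 88, 83, 68, 19, 9, 16, 48, 99, 116]
440 [86, 87, 91, 101, 54, 8, 8, 9, 8, 10, 10, 12]
440 [85, 87, 90, 96, 48, 7, 8, 9, 10, 8, 10, 8]
```

```bash
python3 -c "
from cell import *
print(job_done(),state()['time'])"
```

```text
the job is handed in; nothing more can be done
the job is handed in; nothing more can be done
```

I slid the pale board off the stack onto the jig's bed with the open fingers. I then pressed it against the red end stop and after that the blue side fence, took the hand away, and handed the job in at about 28.5 s of the 64 s. The hand-in gave no verdict.

- **End stop:** I found the bar by feel. The wrist force rose to between 8.5 and 10.9 N and stayed above about 7.5 N for over a second.
- **Side fence:** the wrist force along the push peaked at about 14 N and then held at about 11 N. The fingers were also pressing down with up to 11 N, so I eased the tool up until that was about 2 N. With the board's drag taken off, the fence itself then carried about 8 to 9 N.
- **Final picture:** the board lies along both bars with both plungers pushed in. Its centre is at jig x 21 mm, y -20.5 mm, within about 1 mm of where it should seat.
- **Stop side:** the image profile beside the stop bar is the same as just after that press, so the board did not drift away from it.
- **Square to the jig:** three of the four measured edges agree with the jig within about 0.01 rad. The fourth reads 0.026 rad off, which I put down to a blurred outline in the mask.
- **Lower boards and bystanders:** in the pictures the visible middle board and the items near the jig had not moved. I did not measure this.

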